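# Free the copper napkin ring on the bar cart

### The job

Two napkin-ring stands are on the bar cart. On the one holding the copper ring, slide the black stop collar off the free end of the bar and set it down in the silvery metal tray, then slide the copper ring off and set it down in the tray beside the collar. Do not drop them in from high up, and leave the white ring on its own bar.

Things in the scene. Friction and masses are not known exactly. Their poses are not given: they have to be found in the camera images.
- copper_collar_center (a point): centre of the black 8-sided stop collar in front of the copper ring: 40 mm across flats, 20 long, 24 mm hole, 40 g. It hangs, free to slide, on a fixed level steel bar 12 mm thick, axis 130 mm above the cart top. Own +x points along the bar from its free end to its post, z up, flats face +-y and +-z. The free end is 22 to 38 mm from the centre towards -x: 70 mm of sliding towards -x clears it.
- copper_ring_center (a point): centre of the copper 8-sided napkin ring, on the same bar 34 to 66 mm behind the collar: 46 mm across flats, 26 long, 36 mm hole, 60 g, centre 12 mm below the bar's axis. Own axes as the collar's. The bar's free end is 72 to 88 mm from the centre towards -x, its post (141 mm tall) 47 to 63 mm towards +x: 120 mm of sliding towards -x clears it.
- tray_floor (a point): the silvery metal serving tray, fixed to the cart top: centre of its inner floor, 6 mm above the cart top. Inside 180 mm along its x, 160 mm along its y; walls 5 mm thick, rim 10 mm above the floor. z is up.
- white_ring_center (a point): centre of the white ring, same size as the copper one, on the second stand, of the same make and also with a black collar: a bystander, to stay where it is.
Things that resemble listed ones, but are neither listed nor needed, are in the scene too. What is shaped like the part that bears copper_collar_center but green or turquoise is not meant.

How it is judged:
On the way, in this order (a step that is already met when the one before it is completed fails the run):
1. the copper stand's collar is low in the tray while the copper ring is still on its bar (x of copper_collar_center in the frame of tray_floor between -0.08 and 0.08 m and y of copper_collar_center in the frame of tray_floor between -0.07 and 0.07 m and z of copper_collar_center in the frame of tray_floor between 0.005 and 0.04 m and height (world z) of copper_ring_center above 0.1 m), for 0.2 s.
2. the copper ring is in the tray too (x of copper_ring_center in the frame of tray_floor between -0.08 and 0.08 m and y of copper_ring_center in the frame of tray_floor between -0.07 and 0.07 m and z of copper_ring_center in the frame of tray_floor between 0.005 and 0.04 m), for 0.2 s.
At the end, for the whole second after the job is handed in: Collar and copper ring both lie on the tray's floor, released and at rest: each centre inside the rim (within 80 mm of the tray's middle along its x and 70 mm along its y) and less than 40 mm above the tray's floor (all of step 2 and x of copper_collar_center in the frame of tray_floor between -0.08 and 0.08 m and y of copper_collar_center in the frame of tray_floor between -0.07 and 0.07 m and z of copper_collar_center in the frame of tray_floor between 0.005 and 0.04 m and linear speed of each of copper_collar, copper_ring below 0.02 m/s and contact force between the fingers and copper_collar below 0.05 N and contact force between the fingers and copper_ring below 0.05 N); the robot touches nothing.
It fails at once if the collar is let go high above the tray (its centre over 110 mm above the cart top, away from its bar) (distance of copper_collar_center from where it was at the start of the episode above 0.15 m and height (world z) of copper_collar_center above 0.11 m and contact force between each of the arm, the fingers and copper_collar below 0.01 N).
It fails at once if the copper ring is let go high above the tray (its centre over 110 mm above the cart top, away from its bar) (distance of copper_ring_center from where it was at the start of the episode above 0.15 m and height (world z) of copper_ring_center above 0.11 m and contact force between each of the arm, the fingers and copper_ring below 0.01 N).
It fails at once if the white ring is moved more than 30 mm (distance of white_ring_center from where it was at the start of the episode above 0.03 m).
It also fails if it takes over 61 s, if anything falls off the work surface, if the arm or the gripper's body presses on something with over 40 N, if the wrist force passes 120 N, or if a joint passes its speed limit or range.

### The arm

A 6-joint arm with a two-finger parallel gripper is mounted at the origin on the work surface. World frame = base frame: x ahead of the robot, y to its left, z up, the work surface at z = 0. Lengths are in m, angles in rad, forces in N, time in s.
With the tool pointing down it reaches from about 0.35 to 0.975 m from the base axis. Payload 4.9 kg.
Tool frame: the origin (TCP) lies on the mounting face of the last link; the fingertips stand 173 mm ahead of it and the grasp point (between the pads) lies 155 mm ahead of it (tcp_to_grasp is the distance from the TCP to the grasp point, in m); z points along the fingers, y is the line along which they close (so a half turn about z gives the same grasp; the last joint's range is limited). The gripper opens to 85 mm and grips with 20 to 120 N. Pads are 22 mm wide; open, the fingers measure 114 mm over their backs; the gripper's body (76 mm by 85 mm) begins 54 mm behind the grasp point. The pads swing forward as they close: fully open they stand 13 mm farther back than shut.
Start: joints at [1.195, 0.053, 1.613, -0, 1.476, -0.119], TCP at [0.159, 0.604, 0.405] pointing down, gripper open.
Joint ranges: [-3.01, 3.01], [-1.01, 2.22], [0.06, 2.58], [-1.02, 4.17], [0.09, 2.62], [-3.14, 3.14]. Speed limits (rad/s): [2.57, 2.57, 3.14, 3.14, 3.14, 3.14].

### API

Orientations are given as a rotation vector (axis times angle).
In Python, from station import get_obs, get_image, calibration, finish_job, tcp_to_grasp gives the robot as it stands. The module is installed in compiled form; this text tells all that it offers.
- The arm moves only by the tool arm_command, never from a script. Its argument "plan" is a list that holds one entry, the list of rows, each a list of 6 numbers: the shift along the tool's x, y, z in cm, then the turn, a rotation vector about the tool's x, y, z in rad. A call has 1 to 12 rows; each row is the pose to reach, as a shift and turn from the pose commanded when the call began, along the tool's axes at that moment; what a row does not reach only later rows make up. A row lasts 1/12 s, in which the tool goes at most 41.7 mm and 7.16 degrees, less where a joint would pass 70% of its speed; a pose out of reach is approached as far as the arm can. A call with a gripper value outside its range is refused whole. "gripper" is the closure, from -1 (fully open) to 1 (shut), set as the call begins (left out, the last holds). The fingers move at their own pace and stop on an object; "force" is the grip in N (left out, the last holds). Time passes only in rows, so rows that repeat a pose let the fingers close. It gives the time, the measured TCP pose, the force, the opening and the grip force at its end, in the units of the state.
- get_obs(): the state, without advancing time (a new reading comes with each control period).
- get_image(name): name is "side" or "top" or "wrist"; returns (picture, depth): 400x640x3 uint8, blue, green, red; 400x640 float32, m along the optical axis (not along the pixel's ray), 0 where there is no reading.
- calibration(name): a dict with "fx", "fy", "cx", "cy" (pixels), "pose" (4x4, takes a point from camera to world coordinates). Camera axes: x right, y up, looking along -z (the intrinsics and any distortion apply to the point x, -y, -z); pixel columns grow to the right and rows downward; lengths in m; the calibration is good to about 2 mm. A picture is of the moment at which its call begins: read the wrist's pose just before it. calibration takes no time and is no camera call; for the wrist camera it gives the pose at the moment of the call.
- finish_job(): hands the job in; it is judged then, once.
The state is a dict: "t": time; "q": joint angles; "dq": joint speeds; "effort": joint torques, N m; "tool_pos": TCP position; "tool_rot": TCP orientation; "contact_force": force on the tool from outside, world axes, zero at the start; "wrist_torque": the same for the moment, N m; "opening": finger opening in m; "grip_force": force on a finger pad.
Only numpy, scipy, OpenCV 4.12 (cv2) and the standard library are available. Lean on these libraries where they do the work, as an engineer would, in place of code of your own. Each camera call takes 0.05 s, during which the arm holds its last target. There are 200 camera calls.

## Working session

There is one attempt and no reset: what is moved stays moved. The work goes in short steps, Python scripts to look and compute and a tool call to move; the robot and the scene stay as the last step left them, time stands still between calls to the robot, and variables do not carry over. Pictures are saved under pics/ and viewed, at most 10 in all, crops included, and the job is handed in when it is done.

Besides the shell and the picture viewer there is one more tool, called after "Call:" in YAML: its name, and indented under it one key for each argument. arm_command: Moves the arm, as the interface text tells. Its arguments: {"type":"object","properties":{"plan":{"type":"array"},"gripper":{"type":"number"},"force":{"type":"number"}},"required":["plan"]}

```bash
mkdir -p pics; cat > h.py <<'E'
import numpy as np, cv2
from scipy.spatial.transform import Rotation as R
from station import *
def snap(n,f):
    c=calibration(n); im,d=get_image(n); cv2.imwrite('pics/'+f+'.png',im); np.savez(f'{f}.npz',im=im,d=d,**{k:np.array(c[k]) for k in ('fx','fy','cx','cy','pose')}); return im,d,c
def world(f):
    s=np.load(f+'.npz'); d=s['d']; v,u=np.mgrid[:400,:640]
    P=np.stack([(u-s['cx'])/s['fx']*d,-(v-s['cy'])/s['fy']*d,-d],-1)
    W=P@s['pose'][:3,:3].T+s['pose'][:3,3]; W[d==0]=np.nan; return W,s['im']
E
python3 - <<'E'
from h import *
snap('side','s0');snap('top','t0')
o=get_obs();print(o['t'],o['tool_pos'],o['tool_rot'],o['opening'],R.from_rotvec(o['tool_rot']).as_matrix().round(3))
for n in('side','top','wrist'):print(calibration(n)['pose'].round(3))
E
```

```text
0.1 [0.15865924 0.60427375 0.40357043] [-4.02261985e-01 -3.11524299e+00  2.86237225e-03] 0.08545548768810055 [[-0.967  0.254 -0.001]
 [ 0.254  0.967 -0.002]
 [ 0.    -0.002 -1.   ]]
[[ 0.986  0.112 -0.126  0.372]
 [-0.168  0.623 -0.764 -0.848]
 [-0.007  0.774  0.633  0.787]
 [ 0.     0.     0.     1.   ]]
[[-0.017  0.973 -0.23   0.363]
 [-1.    -0.016  0.004 -0.008]
 [-0.     0.23   0.973  0.885]
 [ 0.     0.     0.     1.   ]]
[[ 0.254 -0.919 -0.303  0.081]
 [ 0.967  0.241  0.08   0.625]
 [-0.001 -0.313  0.95   0.373]
 [ 0.     0.     0.     1.   ]]
```

View pics/t0.png

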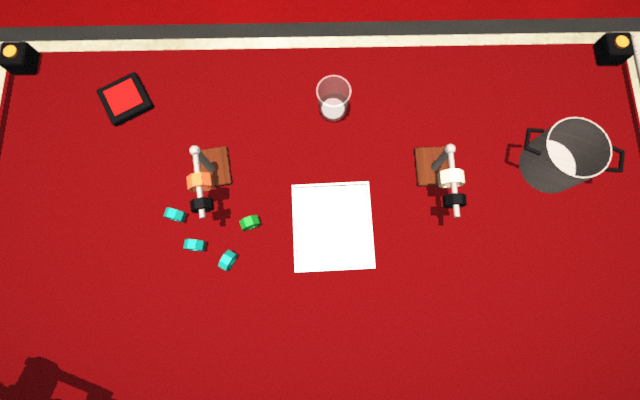

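View pics/s0.png

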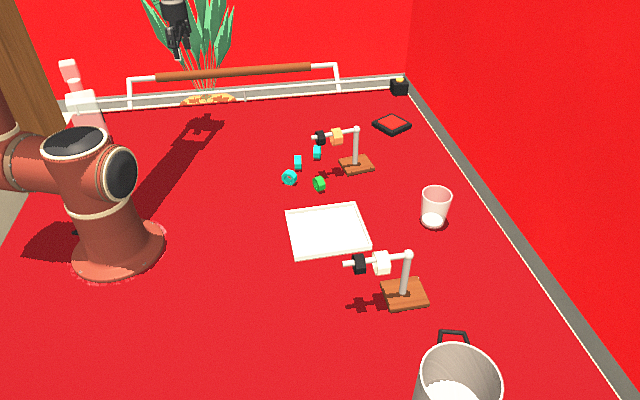

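The top view shows the copper stand with its post at (195,151), ring at (199,181), black collar at (202,205) and free end at (202,216). The tray is centred near (333,226) and the white stand is on the right. The side view agrees.

```bash
python3 - <<'E'
from h import *
W,im=world('t0'); h=cv2.cvtColor(im,cv2.COLOR_BGR2HSV)
def reg(name,u0,u1,v0,v1,m):
    w=W[v0:v1,u0:u1][m[v0:v1,u0:u1]]; w=w[~np.isnan(w[:,0])]
    print(name,len(w),'med',np.median(w,0).round(4),'p3',np.percentile(w,3,0).round(4),'p97',np.percentile(w,97,0).round(4))
hi=(W[...,2]>.1)
blk=im.max(-1)<70
cop=(h[...,0]>7)&(h[...,0]<22)&(h[...,1]>90)&(im[...,2]>150)
reg('collar',185,218,192,215,blk&hi)
reg('ring',182,216,168,192,cop&hi)
reg('bar+',185,218,140,222,hi)
# top ridge of bar: axis fit
m=np.zeros_like(hi);m[140:222,185:218]=1
bar=m&(h[...,1]<70)&(W[...,2]>.115)&(W[...,2]<.15)
w=W[bar];reg('barpx',185,218,140,222,bar)
d=cv2.fitLine(w.astype(np.float32),cv2.DIST_HUBER,0,.01,.01).ravel();print('axis',d)
tr=(h[...,1]<60)&(W[...,2]<.04)
reg('tray',285,380,175,280,tr)
u,v=np.meshgrid(range(640),range(400)); t=tr&(u>285)&(u<380)&(v>175)&(v<280)
print(cv2.minAreaRect(W[t][:,:2].astype(np.float32)*1000))
for p in [(195,151),(202,216),(202,205),(199,181),(250,222),(174,214)]: print(p,W[p[1],p[0]].round(4))
c=np.load('t0.npz')
E
```

```text
collar 269 med [0.534  0.2193 0.1406] p3 [0.5242 0.2045 0.1143] p97 [0.5458 0.2402 0.1457]
ring 369 med [0.5813 0.2281 0.1377] p3 [0.5697 0.2098 0.1032] p97 [0.5962 0.2525 0.1428]
bar+ 1103 med [0.5736 0.2292 0.1358] p3 [0.5187 0.2067 0.1054] p97 [0.6438 0.25   0.1447]
barpx 559 med [0.5444 0.2285 0.1364] p3 [0.5163 0.2056 0.124 ] p97 [0.6463 0.2443 0.1453]
axis [ 0.9843941   0.17508745 -0.01768208  0.5683584   0.22702584  0.1369213 ]
tray 7002 med [ 0.5094 -0.0261  0.0064] p3 [ 0.4215 -0.1066  0.0029] p97 [0.6019 0.0548 0.017 ]
((514.2315673828125, -26.509078979492188), (197.20001220703125, 174.58535766601562), 2.093816041946411)
(195, 151) [0.6395 0.2378 0.1399]
(202, 216) [0.5126 0.219  0.1357]
(202, 205) [0.5314 0.2171 0.1455]
(199, 181) [0.5787 0.2262 0.142 ]
(250, 222) [0.5175 0.1469 0.0386]
(174, 214) [0.5373 0.3077 0.0384]
```

Call:
arm_command:
  plan:
    - [[-46, -27.5, 0, 0, 0, -0.405], [-46, -27.5, 0, 0, 0, -0.405], [-46, -27.5, 0, 0, 0, -0.405], [-46, -27.5, 0, 0, 0, -0.405], [-46, -27.5, 0, 0, 0, -0.405], [-46, -27.5, 0, 0, 0, -0.405], [-46, -27.5, 0, 0, 0, -0.405], [-46, -27.5, 0, 0, 0, -0.405], [-46, -27.5, 0, 0, 0, -0.405], [-46, -27.5, 0, 0, 0, -0.405], [-46, -27.5, 0, 0, 0, -0.405], [-46, -27.5, 0, 0, 0, -0.405]]
  gripper: -1
  force: 40

```text
t: 1.1
tool_pos: [0.5058, 0.2493, 0.4043]
tool_rot: [0.232, -3.133, 0.0]
contact_force: [1.1, 0.6, 0.8]
opening: 0.0851
grip_force: 0.0
```

Call:
arm_command:
  plan:
    - [[-2.2, -3, 0, 0, 0, 0], [-2.2, -3, 0, 0, 0, 0], [-2.2, -3, 0, 0, 0, 0], [-2.2, -3, 0, 0, 0, 0]]

```text
t: 1.43
tool_pos: [0.5309, 0.2248, 0.4041]
tool_rot: [0.232, -3.132, -0.0]
contact_force: [-0.8, -0.8, -1.0]
opening: 0.0855
grip_force: 0.0
```

```bash
python3 - <<'E'
from h import *
snap('wrist','w0')
o=get_obs();print(o['t'],o['tool_pos'],R.from_rotvec(o['tool_rot']).as_matrix().round(3))
W,im=world('w0')
h=cv2.cvtColor(im,cv2.COLOR_BGR2HSV)
g=lambda n,m:print(n,m.sum(),'med',np.median(W[m],0).round(4),'p2',np.percentile(W[m],2,0).round(4),'p98',np.percentile(W[m],98,0).round(4))
near=(abs(W[...,0]-.57)<.08)&(abs(W[...,1]-.225)<.04)&(W[...,2]<.16)
blk=(im.max(-1)<70)
g('collar top',blk&near&(W[...,2]>.138))
g('collar',blk&near&(W[...,2]>.1))
ring=near&(h[...,0]>7)&(h[...,0]<25)&(h[...,1]>90)&(W[...,2]>.09)
g('ring',ring);g('ringtop',ring&(W[...,2]>.137))
E
```

```text
1.4833 [0.53050226 0.22536502 0.40423499] [[-0.989 -0.148 -0.001]
 [-0.148  0.989  0.   ]
 [ 0.001  0.    -1.   ]]
collar top 879 med [0.5357 0.223  0.1436] p2 [0.5258 0.209  0.1382] p98 [0.5466 0.237  0.1454]
collar 1475 med [0.5328 0.2231 0.1401] p2 [0.5243 0.2038 0.112 ] p98 [0.5467 0.2414 0.1453]
ring 1996 med [0.5796 0.231  0.1358] p2 [0.5678 0.2082 0.1001] p98 [0.5967 0.2519 0.1421]
ringtop 919 med [0.5825 0.2306 0.1409] p2 [0.5697 0.2172 0.1372] p98 [0.5967 0.2442 0.1424]
```

View pics/w0.png

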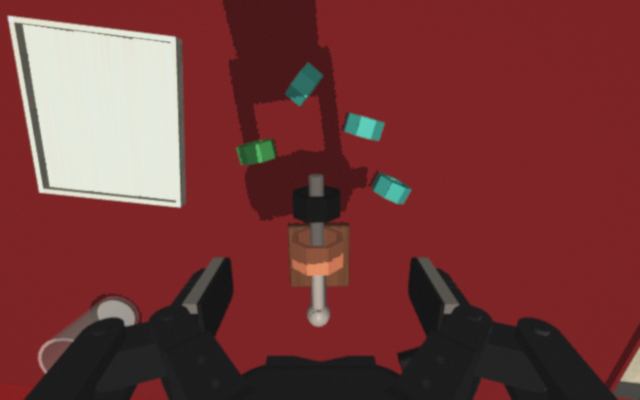

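The bar runs vertically in the wrist view, so the yaw is aligned. The collar is at (316,203) and the ring at (317,252). Next I descend to the collar.

Call:
arm_command:
  plan:
    - [[-0.5, -0.3, 2, 0, 0, 0], [-0.5, -0.3, 4.5, 0, 0, 0], [-0.5, -0.3, 7, 0, 0, 0], [-0.5, -0.3, 9, 0, 0, 0], [-0.5, -0.3, 11, 0, 0, 0], [-0.5, -0.3, 12, 0, 0, 0], [-0.5, -0.3, 12.2, 0, 0, 0], [-0.5, -0.3, 12.2, 0, 0, 0]]

```text
t: 2.15
tool_pos: [0.5358, 0.2233, 0.2824]
tool_rot: [0.235, -3.132, 0.0]
contact_force: [-0.1, 0.2, -0.1]
opening: 0.0852
grip_force: 0.0
```

Call:
arm_command:
  plan:
    - [[0, 0, 0, 0, 0, 0], [0, 0, 0, 0, 0, 0], [0, 0, 0, 0, 0, 0], [0, 0, 0, 0, 0, 0], [0, 0, 0, 0, 0, 0], [0, 0, 0, 0, 0, 0], [0, 0, 0, 0, 0, 0], [0, 0, 0, 0, 0, 0]]
  gripper: 1
  force: 30

```text
t: 2.82
tool_pos: [0.5369, 0.2226, 0.2841]
tool_rot: [-0.232, 3.131, 0.001]
contact_force: [-1.2, 0.0, 5.4]
opening: 0.0396
grip_force: 32.8
```

Call:
arm_command:
  plan:
    - [[0, 0, -0.4, 0, 0, 0], [0, 0, -0.7, 0, 0, 0], [0, 0, -0.7, 0, 0, 0], [0, 0, -0.7, 0, 0, 0]]

```text
t: 3.15
tool_pos: [0.5364, 0.2225, 0.2895]
tool_rot: [0.233, -3.133, 0.0]
contact_force: [-0.2, -0.4, -1.2]
opening: 0.0394
grip_force: 32.2
```

Call:
arm_command:
  plan:
    - [[1, 0, 0, 0, 0, 0], [2, 0, 0, 0, 0, 0], [3, 0, 0, 0, 0, 0], [4, 0, 0, 0, 0, 0], [5.2, 0, 0, 0, 0, 0], [6.5, 0, 0, 0, 0, 0], [8, 0, 0, 0, 0, 0], [9, 0, 0, 0, 0, 0], [9, 0, 0, 0, 0, 0]]

```text
t: 3.9
tool_pos: [0.4454, 0.209, 0.2892]
tool_rot: [0.233, -3.132, 0.0]
contact_force: [0.3, -0.1, -0.1]
opening: 0.0392
grip_force: 32.2
```

```bash
python3 - <<'E'
from h import *
snap('wrist','w1')
W,im=world('w1')
h=cv2.cvtColor(im,cv2.COLOR_BGR2HSV)
near=(abs(W[...,0]-.5)<.11)&(abs(W[...,1]-.225)<.06)&(W[...,2]<.16)
ring=near&(h[...,0]>7)&(h[...,0]<25)&(h[...,1]>90)&(W[...,2]>.09)
print(np.median(W[ring],0),ring.sum());o=get_obs();print(o['tool_pos'],o['t'])
E
```

```text
[nan nan nan] 0
[0.44641686 0.20917492 0.2896238 ] 3.95
  return _methods._mean(a, axis=axis, dtype=dtype,
  ret = um.true_divide(
```

View pics/w1.png

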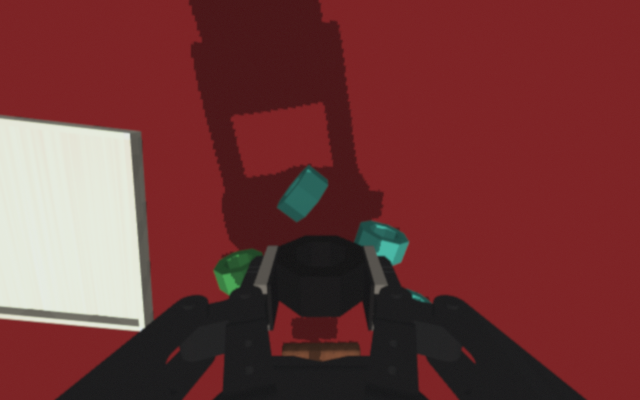

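The collar is held level between the pads at (320,270), clear of the bar. Now carry it over the tray.

Call:
arm_command:
  plan:
    - [[0, -4, 0, 0, 0, 0], [-1, -8, 0, 0, 0, 0], [-2.5, -11.5, 0, 0, 0, 0], [-4, -15, 0, 0, 0, 0], [-5, -18.5, 0, 0, 0, 0], [-6, -22, 0, 0, 0, 0], [-6.8, -24.8, 0, 0, 0, 0], [-6.8, -24.8, 0, 0, 0, 0], [-6.8, -24.8, 0, 0, 0, 0], [-6.8, -24.8, 0, 0, 0, 0]]

```text
t: 4.78
tool_pos: [0.5514, -0.0259, 0.2895]
tool_rot: [0.232, -3.133, -0.001]
contact_force: [-0.3, -0.1, -1.3]
opening: 0.0392
grip_force: 32.1
```

Call:
arm_command:
  plan:
    - [[0, 0, 2, 0, 0, 0], [0, 0, 4, 0, 0, 0], [0, 0, 6, 0, 0, 0], [0, 0, 8, 0, 0, 0], [0, 0, 9, 0, 0, 0], [0, 0, 9.5, 0, 0, 0], [0, 0, 9.7, 0, 0, 0], [0, 0, 9.8, 0, 0, 0], [0, 0, 9.8, 0, 0, 0]]

```text
t: 5.53
tool_pos: [0.5519, -0.0259, 0.1928]
tool_rot: [-0.233, 3.131, -0.001]
contact_force: [0.4, 0.6, 0.3]
opening: 0.0392
grip_force: 32.1
```

Call:
arm_command:
  plan:
    - [[0, 0, 0.15, 0, 0, 0], [0, 0, 0.3, 0, 0, 0], [0, 0, 0.45, 0, 0, 0], [0, 0, 0.45, 0, 0, 0], [0, 0, 0.45, 0, 0, 0]]

```text
t: 5.95
tool_pos: [0.5513, -0.0261, 0.1872]
tool_rot: [0.232, -3.133, -0.0]
contact_force: [0.8, -0.1, -0.4]
opening: 0.0394
grip_force: 32.1
```

Call:
arm_command:
  plan:
    - [[0, 0, 0.1, 0, 0, 0], [0, 0, 0.2, 0, 0, 0], [0, 0, 0.2, 0, 0, 0], [0, 0, 0.2, 0, 0, 0]]

```text
t: 6.28
tool_pos: [0.5516, -0.026, 0.1862]
tool_rot: [0.233, -3.133, 0.0]
contact_force: [-2.6, 0.4, 5.5]
opening: 0.0393
grip_force: 32.8
```

Call:
arm_command:
  plan:
    - [[0, 0, 0, 0, 0, 0], [0, 0, 0, 0, 0, 0], [0, 0, 0, 0, 0, 0], [0, 0, 0, 0, 0, 0], [0, 0, 0, 0, 0, 0], [0, 0, 0, 0, 0, 0]]
  gripper: -1

```text
t: 6.78
tool_pos: [0.5513, -0.026, 0.1851]
tool_rot: [0.232, -3.133, -0.0]
contact_force: [-0.4, -0.3, -0.6]
opening: 0.085
grip_force: 0.0
```

Call:
arm_command:
  plan:
    - [[0, 0, -1, 0, 0, 0], [0, 0, -3, 0, 0, 0], [0, 0, -6, 0, 0, 0], [0, 0, -10, 0, 0, 0], [0, 0, -14, 0, 0, 0], [0, 0, -18, 0, 0, 0], [0, 0, -22, 0, 0, 0], [0, 0, -22, 0, 0, 0], [0, 0, -22, 0, 0, 0]]

```text
t: 7.53
tool_pos: [0.5518, -0.026, 0.4103]
tool_rot: [-0.232, 3.125, -0.003]
contact_force: [-0.5, 0.4, -1.2]
opening: 0.0854
grip_force: 0.0
```

```bash
python3 - <<'E'
from h import *
snap('top','t1');im,_,_=snap('wrist','w2')
W,im=world('t1');h=cv2.cvtColor(im,cv2.COLOR_BGR2HSV)
near=(abs(W[...,0]-.57)<.08)&(abs(W[...,1]-.225)<.06)&(W[...,2]<.16)
ring=near&(h[...,0]>7)&(h[...,0]<22)&(h[...,1]>90)&(im[...,2]>150)&(W[...,2]>.1)
print('ring',ring.sum(),np.median(W[ring],0).round(4),np.percentile(W[ring],[3,97],axis=0).round(4))
W,im=world('w2')
c=(im.max(-1)<70)&(abs(W[...,0]-.52)<.09)&(abs(W[...,1]+.026)<.07)&(W[...,2]<.07)&(W[...,2]>.035)
print('collar top',c.sum(),np.median(W[c],0),np.percentile(W[c],[3,97],axis=0).round(4))
o=get_obs();print(o['tool_pos'],o['t'])
E
```

```text
ring 288 [0.5797 0.2223 0.1341] [[0.5687 0.2099 0.1016]
 [0.5968 0.2529 0.1418]]
collar top 571 [ 0.54976054 -0.02533061  0.04461775] [[ 0.5406 -0.0425  0.0362]
 [ 0.5597 -0.0078  0.0474]]
[ 0.55100708 -0.02592552  0.40495657] 7.6333
```

View pics/w2.png

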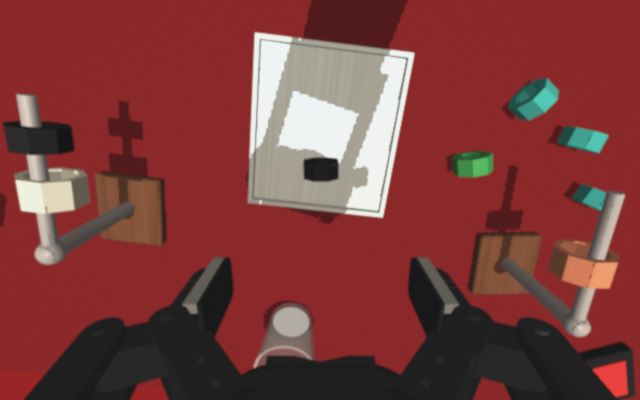

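The collar lies on the tray floor at (321,169). The ring is still on its bar at (584,264).

Call:
arm_command:
  plan:
    - [[-1, 3.8, 0, 0, 0, 0], [-2, 7.6, 0, 0, 0, 0], [-3, 11.4, 0, 0, 0, 0], [-4, 15.2, 0, 0, 0, 0], [-5.2, 19, 0, 0, 0, 0], [-6.5, 22.8, 0, 0, 0, 0], [-6.9, 24.9, 0, 0, 0, 0], [-6.9, 24.9, 0, 0, 0, 0], [-6.9, 24.9, 0, 0, 0, 0], [-6.9, 24.9, 0, 0, 0, 0]]

```text
t: 8.47
tool_pos: [0.5825, 0.2299, 0.4032]
tool_rot: [0.232, -3.13, 0.002]
contact_force: [0.4, -0.0, 0.4]
opening: 0.0853
grip_force: 0.0
```

```bash
python3 - <<'E'
from h import *
snap('wrist','w3')
W,im=world('w3');h=cv2.cvtColor(im,cv2.COLOR_BGR2HSV)
near=(abs(W[...,0]-.57)<.08)&(abs(W[...,1]-.225)<.04)&(W[...,2]<.16)
ring=near&(h[...,0]>7)&(h[...,0]<25)&(h[...,1]>90)&(W[...,2]>.137)
print('ringtop',ring.sum(),np.median(W[ring],0).round(4),np.percentile(W[ring],[3,97],axis=0).round(4))
o=get_obs();print(o['tool_pos'],R.from_rotvec(o['tool_rot']).as_matrix().round(3),o['t'])
E
```

```text
ringtop 1067 [0.5827 0.2305 0.141 ] [[0.5704 0.2177 0.1374]
 [0.596  0.2434 0.1424]]
[0.58265508 0.22945142 0.40374698] [[-0.989 -0.147 -0.002]
 [-0.147  0.989 -0.001]
 [ 0.002 -0.001 -1.   ]] 8.5167
```

Call:
arm_command:
  plan:
    - [[0, 0.1, 2, 0, 0, 0], [0, 0.1, 4.5, 0, 0, 0], [0, 0.1, 7, 0, 0, 0], [0, 0.1, 9, 0, 0, 0], [0, 0.1, 11, 0, 0, 0], [0, 0.1, 12.2, 0, 0, 0], [0, 0.1, 12.5, 0, 0, 0], [0, 0.1, 12.5, 0, 0, 0]]

```text
t: 9.18
tool_pos: [0.5825, 0.2305, 0.2792]
tool_rot: [0.23, -3.131, 0.001]
contact_force: [-0.4, 0.0, 0.2]
opening: 0.0853
grip_force: 0.0
```

Call:
arm_command:
  plan:
    - [[0, 0, 0, 0, 0, 0], [0, 0, 0, 0, 0, 0], [0, 0, 0, 0, 0, 0], [0, 0, 0, 0, 0, 0], [0, 0, 0, 0, 0, 0], [0, 0, 0, 0, 0, 0], [0, 0, 0, 0, 0, 0], [0, 0, 0, 0, 0, 0]]
  gripper: 1
  force: 30

```text
t: 9.85
tool_pos: [0.5833, 0.2316, 0.2821]
tool_rot: [-0.233, 3.13, 0.0]
contact_force: [-0.3, -0.7, 5.5]
opening: 0.0457
grip_force: 30.8
```

Call:
arm_command:
  plan:
    - [[0, 0, -0.4, 0, 0, 0], [0, 0, -0.8, 0, 0, 0], [0, 0, -1.2, 0, 0, 0], [0, 0, -1.2, 0, 0, 0], [0, 0, -1.2, 0, 0, 0]]

```text
t: 10.27
tool_pos: [0.5827, 0.2315, 0.2924]
tool_rot: [-0.233, 3.133, 0.0]
contact_force: [0.1, 0.1, -0.8]
opening: 0.0454
grip_force: 30.8
```

Call:
arm_command:
  plan:
    - [[1, 0, 0, 0, 0, 0], [2.2, 0, 0, 0, 0, 0], [3.5, 0, 0, 0, 0, 0], [4.8, 0, 0, 0, 0, 0], [6.1, 0, 0, 0, 0, 0], [7.5, 0, 0, 0, 0, 0], [9, 0, 0, 0, 0, 0], [10.5, 0, 0, 0, 0, 0], [12, 0, 0, 0, 0, 0], [13.5, 0, 0, 0, 0, 0], [13.5, 0, 0, 0, 0, 0], [13.5, 0, 0, 0, 0, 0]]

```text
t: 11.27
tool_pos: [0.4483, 0.2114, 0.2918]
tool_rot: [0.233, -3.133, 0.0]
contact_force: [1.0, -0.7, -0.8]
opening: 0.0454
grip_force: 30.8
```

Call:
arm_command:
  plan:
    - [[0, -4, 0, 0, 0, 0], [0.3, -8, 0, 0, 0, 0], [0.6, -12, 0, 0, 0, 0], [0.9, -16, 0, 0, 0, 0], [1.2, -20, 0, 0, 0, 0], [1.2, -23, 0, 0, 0, 0], [1.2, -24, 0, 0, 0, 0], [1.2, -24, 0, 0, 0, 0], [1.2, -24, 0, 0, 0, 0]]

```text
t: 12.02
tool_pos: [0.4731, -0.0278, 0.2922]
tool_rot: [0.23, -3.133, -0.001]
contact_force: [-0.6, 0.1, -0.8]
opening: 0.0453
grip_force: 31.1
```

Call:
arm_command:
  plan:
    - [[0, 0, 2, 0, 0, 0], [0, 0, 4, 0, 0, 0], [0, 0, 6, 0, 0, 0], [0, 0, 8, 0, 0, 0], [0, 0, 9, 0, 0, 0], [0, 0, 9.4, 0, 0, 0], [0, 0, 9.6, 0, 0, 0], [0, 0, 9.6, 0, 0, 0]]

```text
t: 12.68
tool_pos: [0.4731, -0.0271, 0.1966]
tool_rot: [-0.234, 3.132, -0.0]
contact_force: [0.8, -0.5, -0.5]
opening: 0.0455
grip_force: 31.0
```

```bash
python3 - <<'E'
from h import *
snap('side','s1')
im=cv2.imread('pics/s1.png');cv2.imwrite('pics/s1c.png',cv2.resize(im[110:290,230:450],None,fx=3,fy=3))
o=get_obs();print(o['tool_pos'],o['contact_force'],o['t'])
E
```

```text
[ 0.473305   -0.0273429   0.19718675] [ 1.00332138 -0.75822948 -0.12494339] 12.7333
```

View pics/s1c.png

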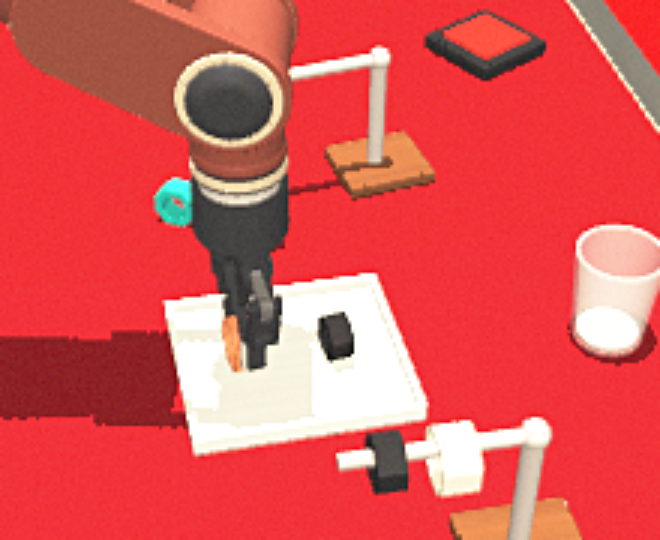

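The side crop shows the copper ring, at crop pixel (233,343), held just above the tray floor. The collar is at (336,335). I continue down until contact.

Call:
arm_command:
  plan:
    - [[0, 0, 0.15, 0, 0, 0], [0, 0, 0.3, 0, 0, 0], [0, 0, 0.45, 0, 0, 0], [0, 0, 0.55, 0, 0, 0], [0, 0, 0.55, 0, 0, 0]]

```text
t: 13.15
tool_pos: [0.4737, -0.0278, 0.1932]
tool_rot: [-0.232, 3.132, -0.0]
contact_force: [-6.9, 1.8, 12.6]
opening: 0.0456
grip_force: 32.3
```

Contact, so the ring is on the floor. Release and retreat.

Call:
arm_command:
  plan:
    - [[0, 0, -0.2, 0, 0, 0], [0, 0, -0.2, 0, 0, 0], [0, 0, -0.2, 0, 0, 0], [0, 0, -0.2, 0, 0, 0], [0, 0, -0.2, 0, 0, 0], [0, 0, -0.2, 0, 0, 0], [0, 0, -0.2, 0, 0, 0]]
  gripper: -1

```text
t: 13.73
tool_pos: [0.4726, -0.0276, 0.1925]
tool_rot: [0.233, -3.133, -0.0]
contact_force: [-0.1, -0.6, -0.1]
opening: 0.0856
grip_force: 0.0
```

Call:
arm_command:
  plan:
    - [[0, 0, -1, 0, 0, 0], [0, 0, -3, 0, 0, 0], [0, 0, -6, 0, 0, 0], [0, 0, -10, 0, 0, 0], [0, 0, -14, 0, 0, 0], [0, 0, -18, 0, 0, 0], [0, 0, -20, 0, 0, 0], [0, 0, -20, 0, 0, 0], [0, 0, -20, 0, 0, 0], [0, 0, -20, 0, 0, 0]]

```text
t: 14.57
tool_pos: [0.4723, -0.0275, 0.3919]
tool_rot: [0.233, -3.132, -0.001]
contact_force: [-0.7, -0.2, 0.3]
opening: 0.0854
grip_force: 0.0
```

```bash
python3 - <<'E'
from h import *
snap('wrist','w4');snap('side','s2')
a=cv2.imread('pics/w4.png');cv2.imwrite('pics/f.png',np.hstack([cv2.resize(a,(400,250)),cv2.resize(cv2.imread('pics/s2.png')[130:300,230:450],(324,250))]))
W,im=world('w4');h=cv2.cvtColor(im,cv2.COLOR_BGR2HSV)
t=(abs(W[...,0]-.51)<.1)&(abs(W[...,1]+.026)<.08)&(W[...,2]<.08)&(W[...,2]>.02)
for n,m in(('collar',t&(im.max(-1)<70)),('ring',t&(h[...,0]>7)&(h[...,0]<25)&(h[...,1]>90))):
    print(n,m.sum(),np.median(W[m],0).round(4),np.percentile(W[m],[3,97],axis=0).round(4))
E
```

```text
collar 593 [ 0.5467 -0.0258  0.0429] [[ 0.5393 -0.0432  0.0219]
 [ 0.5585 -0.0085  0.0471]]
ring 1035 [ 0.472  -0.0264  0.0502] [[ 0.4594 -0.0475  0.0341]
 [ 0.4854 -0.0055  0.0533]]
```

View pics/f.png

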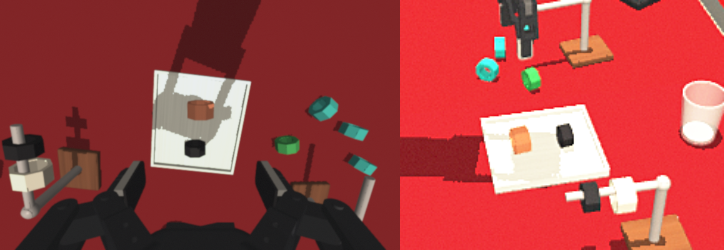

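Both pieces lie on the tray floor: the ring at (201,109) and the collar at (194,148). The white ring is untouched on its bar.

```bash
python3 -c "
from station import *
print(finish_job())"
```

```text
the job is handed in; nothing more can be done
None
```

The collar and then the copper ring were set down and released on the tray floor, the white ring was left on its bar, and the job was handed in at about 15 s of the 61 s allowed (no verdict was returned).

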